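# Fit the keyed burr hub to the grinder spindle

### The arm

A 7-joint arm with a two-finger parallel gripper is mounted at the origin on a cart in front of the work surface, level with it; the furniture and walls round the work are solid. World frame = base frame: x ahead of the robot, y to its left, z up, the work surface at z = 0. Lengths are in m, angles in rad, forces in N, time in s.
With the tool pointing down it reaches from about 0.4 to 0.875 m from the base axis. Payload 4.4 kg.
Tool frame: the origin (TCP) lies at the very end of the fingers, on their centre line; the grasp point (between the pads) lies 19 mm behind it; z points along the fingers, y is the line along which they close (so a half turn about z gives the same grasp; the last joint's range is limited). The gripper opens to 85 mm and grips with 20 to 120 N. Pads are 22 mm wide; open, the fingers measure 114 mm over their backs; the gripper's body (76 mm by 85 mm) begins 54 mm behind the grasp point. The pads swing forward as they close: fully open they stand 13 mm farther back than shut.
Start: joints at [1.185, 0.628, 0.038, 1.517, -0.027, 0.996, -0.02], TCP at [0.204, -0.617, 0.231] pointing down, gripper open.
Joint ranges: [-3.06, 3.06], [-0.37, 2.12], [-1.25, 1.32], [0.18, 2.47], [-1.1, 4.24], [0.23, 1.98], [-2.94, 2.94]. Speed limits (rad/s): [2.57, 2.57, 3.14, 3.14, 3.14, 3.14, 3.14].

### API

Orientations are given as [roll, pitch, yaw] about the fixed x, y, z axes, in that order (R = Rz(yaw) Ry(pitch) Rx(roll)).
In Python, from plant import ctrl, eyes, order gives the robot as it stands. The module is installed in compiled form; this text tells all that it offers.
- The arm moves only by the tool apply_moves, never from a script. Its argument "moves" is a list of rows, each an object of numbers: "tx", "ty", "tz": the shift along the tool's x, y, z in units of 30 mm (1.0 is 30 mm); "rx", "ry", "rz": the turn, a rotation vector about the tool's x, y, z in units of 6 degrees (1.0 is 6 degrees); "jaw": the finger opening in mm, from 0 to 85.4. A call has 1 to 12 rows; each row shifts and turns the commanded pose from where the row before left it, along the tool's axes as they then stand; what a row does not reach is not made up. A row lasts 1/12 s, in which the tool goes at most 41.7 mm and 7.16 degrees, less where a joint would pass 70% of its speed; a pose out of reach is approached as far as the arm can. A call is refused whole if a number of a shift passes 1 or a number of a turn 1, either way. A call with a gripper value outside its range is refused whole. The fingers move at their own pace and stop on an object; the grip force is fixed at half the most. Time passes only in rows, so rows that do not move let the fingers close. It gives the time, the measured TCP pose, the force, the opening and the grip force at its end, in the units of the state.
- ctrl.get_obs(): the state, without advancing time (a new reading comes with each control period).
- eyes.grab_frame(name): name is "side" or "top" or "wrist"; returns the picture (420x560x3 uint8, red, green, blue); there is no depth.
- eyes.camera_info(name): a dict with "fov_y" (degrees; the focal length in pixels is half the picture's height over the tangent of half this angle, whatever the lens; pixels are square), "cx", "cy" (the principal point, pixels), "k1" (the pictures are not rectified: a ray, as slopes to the right and down, at radius r is drawn at 1 + k1 r^2 times it, then the intrinsics apply), "world_from_camera" (4x4, takes a point from camera to world coordinates). Camera axes: x right, y up, looking along -z (the intrinsics and any distortion apply to the point x, -y, -z); pixel columns grow to the right and rows downward; lengths in m; the calibration is good to about 2 mm. A picture is of the moment at which its call begins: read the wrist's pose just before it. camera_info takes no time and is no camera call; for the wrist camera it gives the pose at the moment of the call.
- order.finish_job(): hands the job in; it is judged then, once.
The state is a dict: "time": time; "qpos": joint angles; "joint_vel": joint speeds; "effort": joint torques, N m; "tool_pos": TCP position; "tool_rot": TCP orientation; "contact_force": force on the tool from outside, world axes, zero at the start; "torque": the same for the moment, N m; "width": finger opening in m; "grip_force": force on a finger pad.
Only numpy, scipy, OpenCV 4.12 (cv2) and the standard library are available. Lean on these libraries where they do the work, as an engineer would, in place of code of your own. Each camera call takes 0.05 s, during which the arm holds its last target. There are 200 camera calls.

### The job

Take the steel burr hub from the cork coaster and put it on the grinder drive unit's spindle: turn it, bearing down only lightly, until its three tabs drop into the spindle's keyways, then push it gently down against the stiff red seat ring until it is fully home, flat on the housing. Never force it (keep well under 35 N), leave it released on the spindle, and do not disturb the tamper, the dosing cup or the pitcher.

Things in the scene. Friction and masses are not known exactly. Their poses are not given: they have to be found in the camera images.
- hub: Steel burr hub, 220 g, 36 mm tall: a dark round flange 64 mm across, 12 mm thick, and on it a bright boss. Origin: centre of its underside, z up. A 35 mm bore runs right through. It starts upright on the coaster, underside 8 mm above the counter.
- hub_boss (a point): Middle of the hub's boss, 24 mm above its underside, axes as hub. The boss is round, 52 mm across, 24 mm tall above the flange, with two parallel flats 42 mm apart that face the hub's +y and -y: grip these, fingers closing along the hub's y, fingertips just above the flange.
- hub_tabs (a point): Bore centre at the hub's underside, axes as hub. In the lowest 9 mm of the bore three brass tabs, 8 mm wide, reach inward to 11.5 mm from the axis, at 0, 120 and 240 degrees from the hub's x axis; a turn by 120 degrees gives the same fit. 2 mm play all round on the spindle.
- drive_unit: Grinder drive unit: fixed grey round housing 104 mm across, 45 mm high, with a dark outlet chute reaching 69 mm out on its -x side, below the top. Origin: centre of its underside on the counter, z up. An upright spindle stands in the middle of its top.
- deck (a point): Point on the spindle's axis level with the housing's flat top, 45 mm above the counter. The hub is fully home when its underside is here. From here a brass splined part, 31 mm across, rises 16 mm; then a round steel pilot 19 mm across up to 24 mm and a tapered nose up to 30 mm. Its gearing keeps it from turning below about 0.3 Nm.
- spline_top (a point): Spindle axis at the top of the splined part, 16 mm above the deck. Three open keyways 12 mm wide, 120 degrees apart. Their direction differs each time and is NOT measured (the yaw given here says nothing of it). Unless the tabs are in line within about 0.1 rad, the hub stays caught, underside at this height; in line it slides down 10 mm to the seat ring.
- spindle_nose (a point): Top of the spindle's nose on its axis, 30 mm above the deck when nothing presses on it. The spindle floats on a spring: pressed from above it gives way from about 2.5 N, by 1 mm for each further 2 N, up to 3 mm (about 8 N), then stops hard; let go, it rises again.
- seat_ring (a joint): Red ring 52 mm across round the foot of the spindle, on which the hub lands: 0 = up, its top 6 mm above the housing's top; 0.006 m = pushed down flush. It resists with about 8 N (8 to 16 N felt at the wrist, with rubbing) and stays where it is left; the weight of the hub does not move it.
- coaster: Round cork coaster 84 mm across, 8 mm thick, fixed on the counter; the hub starts on its centre. Origin: centre of its underside. To the left of the work (y above -0.06, x above 0.42) stands a tall solid espresso machine: come round in front of it and not through it.
- tamper: Coffee tamper with wooden knob, 58 mm across, 89 mm tall, standing; bystander. Origin: centre of its underside.
- dosing_cup: Steel dosing cup, 62 mm across, 51 mm tall; bystander. Origin: centre of its underside.
- pitcher: Steel milk pitcher, 107 x 76 mm, 100 mm tall; bystander. Origin: centre of its underside.
Things that resemble listed ones, but are neither listed nor needed, are in the scene too. Leave any pink or purple look-alike of the hub alone.

How it is judged:
On the way, in this order (a step that is already met when the one before it is completed fails the run):
1. the hub is lifted clear of the coaster (height (world z) of hub above 0.045 m), for 0.1 s.
2. the hub is on the spindle with its tabs dropped into the keyways (underside less than 10 mm above the housing's top) (z of hub in the frame of deck below 0.01 m and horizontal distance between hub and deck below 0.005 m).
At the end, for the whole second after the job is handed in: The hub sits fully home on the spindle: its underside less than 1.5 mm above the housing's top, within 4 mm of the spindle's axis, upright within 0.05 rad, the seat ring pushed down at least 4.5 mm, the hub at rest (z of hub in the frame of deck below 0.0015 m and horizontal distance between hub and deck below 0.004 m and angle between hub's own z axis and vertical below 0.05 rad and value of joint seat_ring above 0.0045 m and linear speed of hub below 0.02 m/s); the robot touches nothing.
It fails at once if the hub is pressed against the drive unit (spindle and seat ring included) with more than 35 N (contact force between hub and drive_unit above 35 N).
It fails at once if the tamper is moved more than 20 mm or tipped more than 0.3 rad (distance of tamper from where it was at the start of the episode above 0.02 m or angle between tamper's own z axis and vertical above 0.3 rad).
It fails at once if the dosing cup is moved more than 20 mm or tipped more than 0.3 rad (distance of dosing_cup from where it was at the start of the episode above 0.02 m or angle between dosing_cup's own z axis and vertical above 0.3 rad).
It fails at once if the pitcher is moved more than 20 mm or tipped more than 0.3 rad (distance of pitcher from where it was at the start of the episode above 0.02 m or angle between pitcher's own z axis and vertical above 0.3 rad).
It also fails if it takes over 64 s, if anything falls off the work surface, if the arm or the gripper's body presses on something with over 40 N, if the wrist force passes 120 N, or if a joint passes its speed limit or range.

## Working session

There is one attempt and no reset: what is moved stays moved. The work goes in short steps, Python scripts to look and compute and a tool call to move; the robot and the scene stay as the last step left them, time stands still between calls to the robot, and variables do not carry over. Pictures are saved under pics/ and viewed, at most 10 in all, crops included, and the job is handed in when it is done.

Besides the shell and the picture viewer there is one more tool, called in YAML: its name, and indented under it one key for each argument. apply_moves: Moves the arm, as the interface text tells. Its arguments: {"type":"object","properties":{"moves":{"type":"array"}},"required":["moves"]}

```bash
mkdir -p pics; cat > h.py <<'E'
import numpy as np, cv2
from plant import ctrl, eyes, order
def save(n,img): cv2.imwrite('pics/'+n+'.png',img[:,:,::-1])
def ray(name,u,v,ci=None):
    c=ci or eyes.camera_info(name); f=210/np.tan(np.radians(c['fov_y'])/2)
    K=np.array([[f,0,c['cx']],[0,f,c['cy']],[0,0,1.]])
    xd=np.array([(u-c['cx'])/f,(v-c['cy'])/f]); x=xd.copy()
    for _ in range(30): x=xd/(1+c['k1']*(x@x))
    T=np.array(c['world_from_camera']); d=T[:3,:3]@np.array([x[0],-x[1],-1]); return T[:3,3],d/np.linalg.norm(d)
def plane(name,u,v,z,ci=None):
    o,d=ray(name,u,v,ci); return o+d*(z-o[2])/d[2]
def tri(r1,r2):
    (o1,d1),(o2,d2)=r1,r2
    s=np.linalg.lstsq(np.c_[d1,-d2],o2-o1,rcond=None)[0]; a=o1+s[0]*d1;b=o2+s[1]*d2
    return (a+b)/2,np.linalg.norm(a-b)
def proj(name,p,ci=None):
    c=ci or eyes.camera_info(name); f=210/np.tan(np.radians(c['fov_y'])/2)
    T=np.array(c['world_from_camera']); q=T[:3,:3].T@(np.array(p)-T[:3,3]); x=np.array([q[0],-q[1]])/-q[2]
    x=x*(1+c['k1']*(x@x)); return x*f+[c['cx'],c['cy']]
E
python3 - <<'E'
from h import *
s=ctrl.get_obs(); print(s)
a=eyes.grab_frame('side'); b=eyes.grab_frame('top'); save('side0',a); save('top0',b); save('wrist0',eyes.grab_frame('wrist'))
for n in ('side','top','wrist'): print(n,eyes.camera_info(n))
E
```

```text
{'time': 0.0, 'qpos': array([ 1.18522132,  0.62934506,  0.03844181,  1.51838831, -0.02697393,
        0.99626956, -0.01998512]), 'joint_vel': array([ 0.00098285,  0.00060631, -0.00172546,  0.00116047, -0.00041981,
        0.00042881,  0.0018317 ]), 'effort': array([ 1.16753472e-03, -5.63397145e+01,  1.22707710e+00, -1.93445778e+01,
        1.11149205e-02,  1.04795818e-02, -8.50792503e-06]), 'tool_pos': array([ 0.20415249, -0.61644779,  0.23038328]), 'tool_rot': array([-3.13970099e+00,  4.69498215e-05,  3.19803779e-01]), 'contact_force': array([0.37092243, 0.47240778, 0.44575453]), 'torque': array([ 0.02478182, -0.02889301,  0.04138529]), 'grip_force': 0.0, 'width': 0.08545781854246243}
side {'fov_y': 49.148384536994705, 'cx': 276.72192151831115, 'cy': 206.08437456073122, 'k1': 0.0042523458493472985, 'world_from_camera': array([[-0.89176133,  0.3741213 , -0.2545486 ,  0.35161839],
       [-0.45246222, -0.74504577,  0.49008646,  0.1447932 ],
       [-0.00629857,  0.55221378,  0.83367876,  0.78260092],
       [ 0.        ,  0.        ,  0.        ,  1.        ]])}
top {'fov_y': 42.815718856789275, 'cx': 277.0094270984854, 'cy': 209.40255191913135, 'k1': 0.047902687934637596, 'world_from_camera': array([[-0.10640511,  0.97148991, -0.21186154,  0.42478727],
       [-0.99431611, -0.10317571,  0.02627262, -0.27730649],
       [ 0.00366463,  0.21345288,  0.97694649,  0.91307709],
       [ 0.        ,  0.        ,  0.        ,  1.        ]])}
wrist {'fov_y': 65.8521385747101, 'cx': 282.5040960680209, 'cy': 205.89224818719813, 'k1': 0.005501486639682756, 'world_from_camera': array([[ 0.3148018 ,  0.90442812,  0.28794027,  0.27874145],
       [-0.94915666,  0.30035186,  0.09428884, -0.59313566],
       [-0.00120592, -0.30298272,  0.95299529,  0.37297624],
       [ 0.        ,  0.        ,  0.        ,  1.        ]])}
```

View pics/side0.png

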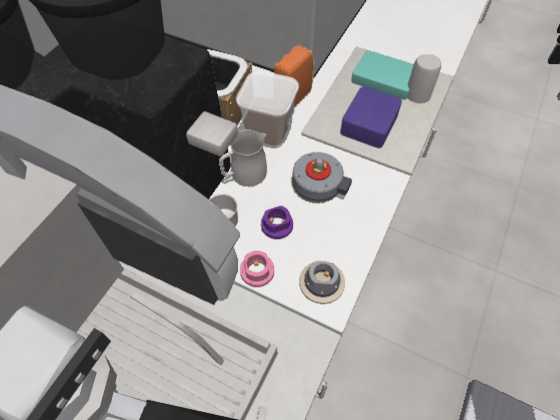

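View pics/top0.png

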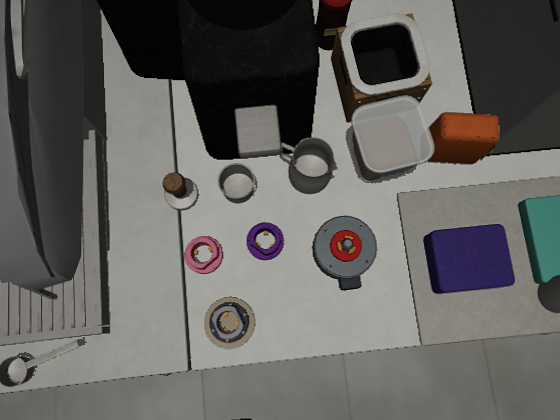

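Side picture: the grey hub on the coaster at (323,280) and the drive unit at (318,172). Top picture: hub at (230,322), drive unit at (345,247).
Possible mix-ups in the top picture are the pink look-alike (204,254), the purple look-alike (265,240) and the grey hub on cork (230,322). I choose the grey one on the coaster and will check it in a close crop.

```bash
python3 - <<'E'
from h import *
a=cv2.imread('pics/side0.png'); b=cv2.imread('pics/top0.png')
cA=cv2.resize(a[250:310,285:365],None,fx=5,fy=5,interpolation=cv2.INTER_CUBIC)
cB=cv2.resize(b[290:350,190:270],None,fx=5,fy=5,interpolation=cv2.INTER_CUBIC)
dB=cv2.resize(b[205:295,305:385],None,fx=5,fy=5,interpolation=cv2.INTER_CUBIC)
cv2.imwrite('pics/c1.png',np.vstack([cB,cA])[:600]); 
for z in (0.008,0.044): print('hub',z,plane('top',230,322,z),plane('side',323,280,z))
# red ring centroid
for n,im,(x0,y0,x1,y1) in (('side',a,(290,150,350,200)),('top',b,(305,205,385,295))):
    g=im[y0:y1,x0:x1].astype(int); m=(g[:,:,2]>120)&(g[:,:,1]<70)
    pts=np.argwhere(m)[:,::-1].astype(np.float32); (c,r,an)=cv2.fitEllipse(cv2.convexHull(pts)); print(n,c[0]+x0,c[1]+y0,r,plane(n,c[0]+x0,c[1]+y0,0.051))
print('tri hub',tri(ray('top',230,322),ray('side',323,280)))
for p in ([.4,-.2,0],[.5,-.3,0]): print(p, proj('top',p),proj('side',p))
for n,u,v,z in (('tamper',181,194,0),('cup',237,184,.05),('pitch',312,165,.1),('pink',204,254,.02),('purple',265,240,.02)): print(n,plane('top',u,v,z))
E
```

```text
hub 0.008 [ 0.44025208 -0.20432538  0.008     ] [ 0.43928941 -0.20406414  0.008     ]
hub 0.044 [ 0.43963696 -0.20722825  0.044     ] [ 0.43521485 -0.1878508   0.044     ]
side 318.02586555480957 169.21248054504395 (19.706518173217773, 24.330551147460938) [ 0.54091454 -0.4022071   0.051     ]
top 345.72713470458984 245.29742431640625 (28.950029373168945, 29.797971725463867) [ 0.54067485 -0.40503822  0.051     ]
tri hub (array([ 0.43982248, -0.20434342,  0.00721601]), np.float64(0.0009003305547062621))
[0.4, -0.2, 0] [229.87836922 347.28932465] [341.61709012 292.67845441]
[0.5, -0.3, 0] [283.62700132 279.90623145] [314.07065528 228.97033447]
tamper [ 0.66802617 -0.13753699  0.        ]
cup [ 0.66205222 -0.2388618   0.05      ]
pitch [ 0.66675836 -0.36186774  0.1       ]
pink [ 0.55541059 -0.17171027  0.02      ]
purple [ 0.56811941 -0.2755828   0.02      ]
```

View pics/c1.png

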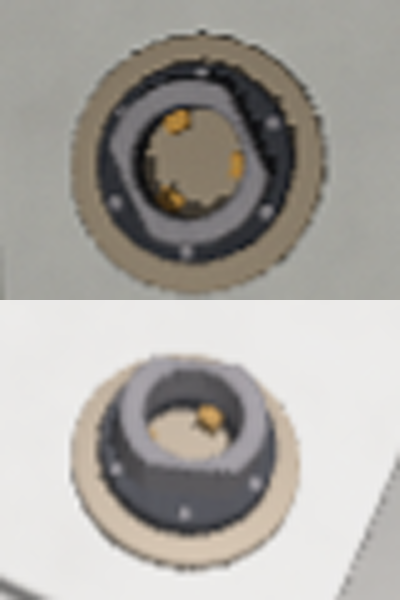

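The crop shows the grey steel hub on cork, its flats running from upper left to lower right (hub yaw about 18°) and its brass tabs at (178,122), (238,165) and (170,200). First I'll look at the spindle's keyways from above with the wrist camera.

apply_moves:
  moves:
    - {"tx": 1, "ty": -0.27, "tz": 0.14, "jaw": 85}
    - {"tx": 1, "ty": -0.27, "tz": 0.14, "jaw": 85}
    - {"tx": 1, "ty": -0.27, "tz": 0.14, "jaw": 85}
    - {"tx": 1, "ty": -0.27, "tz": 0.14, "jaw": 85}
    - {"tx": 1, "ty": -0.27, "tz": 0.14, "jaw": 85}
    - {"tx": 1, "ty": -0.27, "tz": 0.14, "jaw": 85}
    - {"tx": 1, "ty": -0.27, "tz": 0.14, "jaw": 85}
    - {"tx": 1, "ty": -0.27, "tz": 0.14, "jaw": 85}
    - {"tx": 1, "ty": -0.27, "tz": 0.14, "jaw": 85}
    - {"tx": 1, "ty": -0.27, "tz": 0.14, "jaw": 85}
    - {"tx": 1, "ty": -0.27, "tz": 0.14, "jaw": 85}
    - {"tx": 0.8, "ty": -0.27, "tz": 0.14, "jaw": 85}

```text
invalid input at $.moves[0]: expected keys tx, ty, tz, rx, ry, rz, jaw
```

```bash
python3 - <<'E'
from h import *
s=ctrl.get_obs(); print(s['time'],s['tool_pos'],s['tool_rot'],s['qpos'],s['contact_force'])
ci=eyes.camera_info('wrist'); im=eyes.grab_frame('wrist'); save('w1',im); np.save('ci1.npy',ci)
g=im.astype(int); m=(g[:,:,0]>110)&(g[:,:,1]<70); 
p=np.argwhere(m)[:,::-1].astype(np.float32); p=p[(abs(p-np.median(p,0))<150).all(1)]; (c,r,a)=cv2.fitEllipse(cv2.convexHull(p)); print(c,r,a,plane('wrist',*c,.051,ci))
p1=plane('wrist',*c,.051,ci); print(proj('wrist',[p1[0],p1[1],.061],ci),proj('wrist',[p1[0],p1[1],.075],ci))
E
```

```text
0.15 [ 0.20421798 -0.61658705  0.23059453] [-3.14012872e+00 -6.57164145e-06  3.19760652e-01] [ 1.18521288  0.62914353  0.03845816  1.518137   -0.02702364  0.99629382
 -0.02000205] [ 0.79441562 -0.14401724  0.14008815]
  return _methods._mean(a, axis=axis, dtype=dtype,
  ret = um.true_divide(
Traceback (most recent call last):
cv2.error: OpenCV(4.12.0) /io/opencv/modules/imgproc/src/shapedescr.cpp:356: error: (-215:Assertion failed) n >= 0 && (depth == CV_32F || depth == CV_32S) in function 'fitEllipseNoDirect'
```

View pics/w1.png

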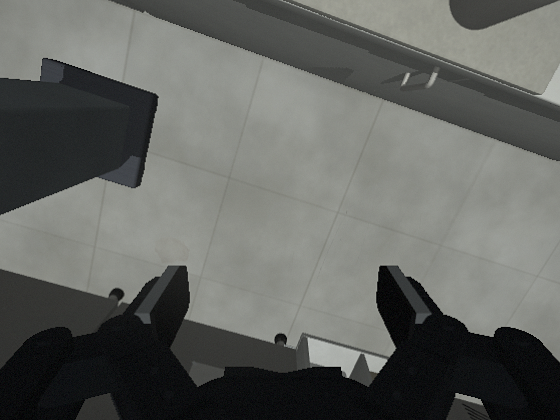

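The move was refused because every key is needed. The picture shows only the floor, a counter corner and the open fingers at rows 265-330. I'll resend the move with all keys.

apply_moves:
  moves:
    - {"tx": 1, "ty": -0.27, "tz": 0.14, "rx": 0, "ry": 0, "rz": 0, "jaw": 85}
    - {"tx": 1, "ty": -0.27, "tz": 0.14, "rx": 0, "ry": 0, "rz": 0, "jaw": 85}
    - {"tx": 1, "ty": -0.27, "tz": 0.14, "rx": 0, "ry": 0, "rz": 0, "jaw": 85}
    - {"tx": 1, "ty": -0.27, "tz": 0.14, "rx": 0, "ry": 0, "rz": 0, "jaw": 85}
    - {"tx": 1, "ty": -0.27, "tz": 0.14, "rx": 0, "ry": 0, "rz": 0, "jaw": 85}
    - {"tx": 1, "ty": -0.27, "tz": 0.14, "rx": 0, "ry": 0, "rz": 0, "jaw": 85}
    - {"tx": 1, "ty": -0.27, "tz": 0.14, "rx": 0, "ry": 0, "rz": 0, "jaw": 85}
    - {"tx": 1, "ty": -0.27, "tz": 0.14, "rx": 0, "ry": 0, "rz": 0, "jaw": 85}
    - {"tx": 1, "ty": -0.27, "tz": 0.14, "rx": 0, "ry": 0, "rz": 0, "jaw": 85}
    - {"tx": 1, "ty": -0.27, "tz": 0.14, "rx": 0, "ry": 0, "rz": 0, "jaw": 85}
    - {"tx": 1, "ty": -0.27, "tz": 0.14, "rx": 0, "ry": 0, "rz": 0, "jaw": 85}
    - {"tx": 0.8, "ty": -0.27, "tz": 0.14, "rx": 0, "ry": 0, "rz": 0, "jaw": 85}

```text
time: 1.2
tool_pos: [0.5123, -0.4115, 0.1805]
tool_rot: [-3.141, -0.001, 0.322]
contact_force: [1.1, 0.4, 0.3]
width: 0.085
grip_force: 0.0
```

```bash
cat > look.py <<'E'
from h import *
import sys
n=sys.argv[1]
s=ctrl.get_obs(); print(s['time'],s['tool_pos'],s['tool_rot'],s['qpos'],s['contact_force'])
ci=eyes.camera_info('wrist'); im=eyes.grab_frame('wrist'); save(n,im); np.save('ci_%s.npy'%n,ci)
g=im.astype(int); m=(g[:,:,0]>110)&(g[:,:,1]<70)
p=np.argwhere(m)[:,::-1].astype(np.float32)
if len(p)>50:
    p=p[(abs(p-np.median(p,0))<100).all(1)]; (c,r,a)=cv2.fitEllipse(cv2.convexHull(p)); p1=plane('wrist',*c,.051,ci); print(c,r,a,p1)
    print(proj('wrist',[p1[0],p1[1],.061],ci),proj('wrist',[p1[0],p1[1],.075],ci))
E
python3 look.py w2
```

```text
1.2 [ 0.51228903 -0.41147059  0.18050693] [-3.14116702e+00 -1.16338290e-03  3.21536258e-01] [ 0.60802267  0.69171895  0.04573413  1.54846393 -0.03870687  0.90197525
 -0.58200628] [1.07993697 0.44453437 0.27456698]
(129.1494140625, 72.54389190673828) (80.88866424560547, 127.53406524658203) 111.02481842041016 [ 0.57021553 -0.26760544  0.051     ]
[123.11094576  71.33417578] [113.81067249  69.47022607]
```

View pics/w2.png

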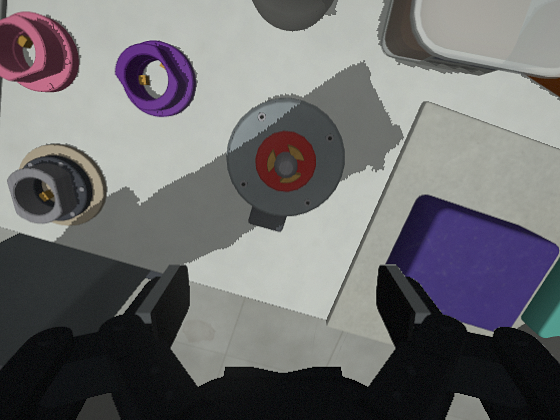

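The wrist view shows the drive unit at (286,155), its red ring at (286,161) with three brass spline sectors round the pilot, the hub at (52,188), and the pink (37,50) and purple (155,78) look-alikes. Next I'll compute the keyway direction and the ring position.

```bash
cat > key.py <<'E'
from h import *
im=cv2.imread('pics/w2.png')[:,:,::-1]; ci=np.load('ci_w2.npy',allow_pickle=True).item()
g=im.astype(int); R=(g[:,:,0]>110)&(g[:,:,1]<60); R[:, :230]=0; R[:,340:]=0; R[:110]=0; R[210:]=0
p=np.argwhere(R)[:,::-1].astype(np.float32); c=cv2.fitEllipse(cv2.convexHull(p)); print(c)
p1=plane('wrist',*c[0],.051,ci); print('ring',p1)
B=(g[:,:,0]>100)&(g[:,:,1]>80)&(g[:,:,2]<g[:,:,0]*.6); B[:, :230]=0; B[:,340:]=0; B[:110]=0; B[210:]=0
q=np.array([plane('wrist',u,v,.061,ci)[:2] for v,u in np.argwhere(B)])-p1[:2]
r=np.hypot(*q.T); th=np.degrees(np.arctan2(q[:,1],q[:,0])); k=(r>.0105)&(r<.017)
print('brass centroid off',q.mean(0),k.sum()); print(np.histogram(th[k]%360,np.arange(0,361,10))[0])
z=np.exp(3j*np.radians(th[k])).mean(); print('sector centre mod120',np.degrees(np.angle(z))/3,abs(z),'keyway', (np.degrees(np.angle(z))/3+60)%120)
# triangulate ring with top & side
for n,uv in (('top',(345.73,245.3)),('side',(318.03,169.21))): print(n,tri(ray('wrist',*c[0],ci),ray(n,*uv)))
cv2.imwrite('pics/c2.png',cv2.resize(im[115:205,240:335,::-1],None,fx=6,fy=6,interpolation=cv2.INTER_CUBIC))
E
python3 key.py
```

```text
Traceback (most recent call last):
  File "key.py", line 4, in <module>
    p=np.argwhere(R)[:,::-1].astype(np.float32); c=cv2.fitEllipse(cv2.convexHull(p)); print(c)
                                                   ~~~~~~~~~~~~~~^^^^^^^^^^^^^^^^^^^
cv2.error: OpenCV(4.12.0) /io/opencv/modules/imgproc/src/shapedescr.cpp:356: error: (-215:Assertion failed) n >= 0 && (depth == CV_32F || depth == CV_32S) in function 'fitEllipseNoDirect'
```

apply_moves:
  moves:
    - {"tx": 0, "ty": -1, "tz": 0, "rx": 0, "ry": 0, "rz": 0, "jaw": 85}
    - {"tx": 0, "ty": -1, "tz": 0, "rx": 0, "ry": 0, "rz": 0, "jaw": 85}
    - {"tx": 0, "ty": -1, "tz": 0, "rx": 0, "ry": 0, "rz": 0, "jaw": 85}
    - {"tx": 0, "ty": -1, "tz": 0, "rx": 0, "ry": 0, "rz": 0, "jaw": 85}
    - {"tx": 0, "ty": -1, "tz": 0, "rx": 0, "ry": 0, "rz": 0, "jaw": 85}
    - {"tx": 0, "ty": -1, "tz": 0, "rx": 0, "ry": 0, "rz": 0, "jaw": 85}
    - {"tx": 0, "ty": -1, "tz": 0, "rx": 0, "ry": 0, "rz": 0, "jaw": 85}
    - {"tx": 0, "ty": -0.2, "tz": 0, "rx": 0, "ry": 0, "rz": 0, "jaw": 85}
    - {"tx": 0, "ty": 0, "tz": 0, "rx": 0, "ry": 0, "rz": 0, "jaw": 85}

```text
time: 2.0
tool_pos: [0.4414, -0.2062, 0.1811]
tool_rot: [-3.14, 0.0, 0.323]
contact_force: [0.1, 0.2, 1.3]
width: 0.0848
grip_force: 0.0
```

```bash
python3 look.py w3
```

```text
2.0 [ 0.4413684  -0.20622566  0.18105885] [-3.14022612e+00  3.34017557e-04  3.23235506e-01] [ 0.34379969  0.47271645  0.05124158  2.01630374 -0.0396508   0.654631
 -0.82664371] [0.11910397 0.21895577 1.32461904]
(543.48681640625, 158.1792755126953) (53.851463317871094, 69.08612060546875) 51.2462272644043 [ 0.5430187  -0.40384221  0.051     ]
[552.98349968 160.18999159] [567.50938912 163.26364442]
```

View pics/w3.png

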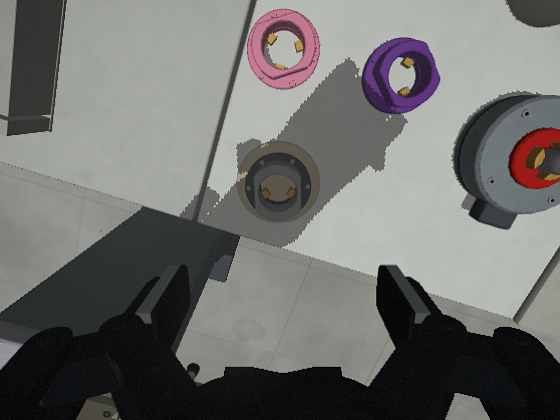

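The hub is at (278,185), in shadow, with its flats at about columns 252 and 304. They are nearly vertical in the image, so the jaw already lines up. I'll mask hub, coaster and spline.

```bash
python3 - <<'E'
s=open('key.py').read()
s=s.replace("R=(g[:,:,0]>110)&(g[:,:,1]<60)","R=(g[:,:,0]>90)&(g[:,:,1]<.45*g[:,:,0])&(g[:,:,2]<.45*g[:,:,0])").replace("B=(g[:,:,0]>100)&(g[:,:,1]>80)&","B=(g[:,:,0]>60)&(g[:,:,1]>.5*g[:,:,0])&")
open('key.py','w').write(s)
E
python3 key.py
python3 - <<'E'
from h import *
im=cv2.imread('pics/w3.png'); ci=np.load('ci_w3.npy',allow_pickle=True).item()
hsv=cv2.cvtColor(im,cv2.COLOR_BGR2HSV).astype(int); h,s,v=[hsv[130:235,225:335,i] for i in range(3)]
# cork: brownish sat, moderate; brass tabs: high sat
def pts(m): return (np.argwhere(m)[:,::-1]+[225,130]).astype(np.float32)
t=pts((s>120)&(v>60)&(h>10)&(h<30)); lab=cv2.connectedComponentsWithStats(((s>120)&(v>60)&(h>8)&(h<30)).astype(np.uint8))
for st,c in zip(lab[2][1:],lab[3][1:]):
    if st[4]>8: print('tab',st[4],c+[225,130],plane('wrist',*(c+[225,130]),.017,ci))
k=pts((s>50)&(s<=120)&(h>8)&(h<25)); e=cv2.fitEllipse(cv2.convexHull(k)); print('coaster',e,plane('wrist',*e[0],.008,ci))
a=pts((s<45)&(v<75)); print('dark n',len(a))
cr=cv2.resize(im[125:240,215:340],None,fx=3,fy=3,interpolation=cv2.INTER_CUBIC); cr=np.clip(cr.astype(float)*1.8,0,255).astype(np.uint8)
w=cv2.imread('pics/w2.png'); cr2=cv2.resize(w[115:205,240:335],None,fx=3.8,fy=3.8,interpolation=cv2.INTER_CUBIC)
H=max(cr.shape[0],cr2.shape[0]); P=lambda i:np.pad(i,((0,H-i.shape[0]),(0,0),(0,0)))
cv2.imwrite('pics/c3.png',np.hstack([P(cr),P(cr2)]))
E
```

```text
((285.2327880859375, 160.84986877441406), (56.7917366027832, 57.793067932128906), 174.3773193359375)
ring [ 0.54332888 -0.40459618  0.051     ]
brass centroid off [-3.97672459e-04  2.00805861e-05] 355
[17  3  0  0  0  1  9 18 16 14 18 16 17  8  0  0  1  1 16 14 16 17 16 16
 17  6  0  0  0  4 14 16 16 17 16 15]
sector centre mod120 -22.57920752309882 0.4831770967604394 keyway 37.420792476901184
top (array([ 0.5418934 , -0.40564925,  0.0430662 ]), np.float64(0.0011730624172672413))
side (array([ 0.54231274, -0.40506675,  0.04684009]), np.float64(0.0008173653902607411))
tab 54 [290.7037037  192.05555556] [ 0.43928813 -0.21626334  0.017     ]
tab 54 [265.2962963  192.77777778] [ 0.43067631 -0.1929224   0.017     ]
coaster ((277.896240234375, 183.79638671875), (74.92793273925781, 81.8340072631836), 88.02381134033203) [ 0.44104414 -0.2023472   0.008     ]
dark n 2105
```

View pics/c3.png

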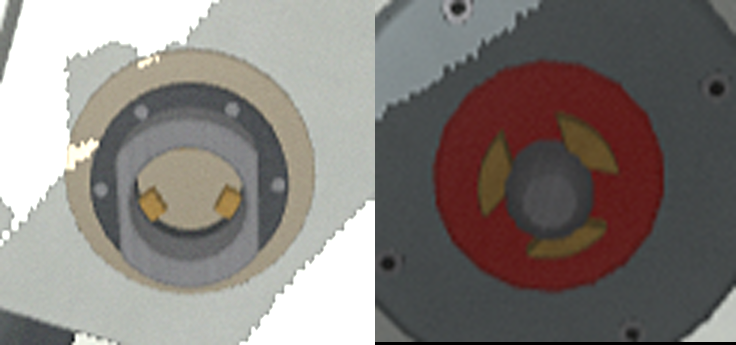

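The left crop shows the hub with two brass tabs at the lower left and right; the third is hidden under the near wall. The right crop shows three brass sectors with keyway gaps centred near 37° mod 120° in world axes. Now I'll descend and grasp.

apply_moves:
  moves:
    - {"tx": 0.02, "ty": -0.11, "tz": 0.8, "rx": 0, "ry": 0, "rz": 0, "jaw": 85}
    - {"tx": 0, "ty": 0, "tz": 1, "rx": 0, "ry": 0, "rz": 0, "jaw": 85}
    - {"tx": 0, "ty": 0, "tz": 1, "rx": 0, "ry": 0, "rz": 0, "jaw": 85}
    - {"tx": 0, "ty": 0, "tz": 1, "rx": 0, "ry": 0, "rz": 0, "jaw": 85}
    - {"tx": 0, "ty": 0, "tz": 0.8, "rx": 0, "ry": 0, "rz": 0, "jaw": 85}
    - {"tx": 0, "ty": 0, "tz": 0.5, "rx": 0, "ry": 0, "rz": 0, "jaw": 85}
    - {"tx": 0, "ty": 0, "tz": 0.2, "rx": 0, "ry": 0, "rz": 0, "jaw": 60}
    - {"tx": 0, "ty": 0, "tz": 0, "rx": 0, "ry": 0, "rz": 0, "jaw": 30}
    - {"tx": 0, "ty": 0, "tz": 0, "rx": 0, "ry": 0, "rz": 0, "jaw": 30}
    - {"tx": 0, "ty": 0, "tz": 0, "rx": 0, "ry": 0, "rz": 0, "jaw": 30}
    - {"tx": 0, "ty": 0, "tz": 0, "rx": 0, "ry": 0, "rz": 0, "jaw": 30}
    - {"tx": 0, "ty": 0, "tz": 0, "rx": 0, "ry": 0, "rz": 0, "jaw": 30}

```text
time: 3.05
tool_pos: [0.4424, -0.2057, 0.023]
tool_rot: [3.14, -0.002, 0.32]
contact_force: [-0.2, -0.4, 3.2]
width: 0.0409
grip_force: 62.4
```

apply_moves:
  moves:
    - {"tx": 0, "ty": 0, "tz": -0.4, "rx": 0, "ry": 0, "rz": 0, "jaw": 30}
    - {"tx": 0, "ty": 0, "tz": -0.8, "rx": 0, "ry": 0, "rz": 0, "jaw": 30}
    - {"tx": 0, "ty": 0, "tz": -1, "rx": 0, "ry": 0, "rz": 0, "jaw": 30}
    - {"tx": 0, "ty": 0, "tz": -0.8, "rx": 0, "ry": 0, "rz": 0, "jaw": 30}
    - {"tx": 0, "ty": 0, "tz": -0.4, "rx": 0, "ry": 0, "rz": 0, "jaw": 30}
    - {"tx": 0, "ty": 0, "tz": 0, "rx": 0, "ry": 0, "rz": 0, "jaw": 30}
    - {"tx": 0, "ty": 0, "tz": 0, "rx": 0, "ry": 0, "rz": 0, "jaw": 30}

```text
time: 3.63
tool_pos: [0.4419, -0.2053, 0.1246]
tool_rot: [3.14, -0.002, 0.32]
contact_force: [-0.2, -0.1, -3.9]
width: 0.0408
grip_force: 62.0
```

```bash
python3 look.py w4; python3 - <<'E'
from h import *
im=cv2.imread('pics/w4.png'); cv2.imwrite('pics/c4.png',np.clip(cv2.resize(im[170:350,150:420],None,fx=2.5,fy=2.5,interpolation=cv2.INTER_CUBIC)*1.6,0,255).astype(np.uint8))
s=ctrl.get_obs(); ci=eyes.camera_info('wrist'); p=s['tool_pos']; print(p,s['width'],s['grip_force'])
for dz in (0.0215,-.0145,-.0025): print(dz,proj('wrist',p+[0,0,dz],ci))
E
```

```text
3.6333 [ 0.4419106  -0.20526998  0.12462573] [ 3.14023144e+00 -1.62214663e-03  3.19918229e-01] [ 0.34726049  0.56629001  0.04339275  2.06821793 -0.0480705   0.50588265
 -0.82498524] [-0.17404292 -0.12001348 -3.8897081 ]
(378.7095642089844, 54.24555206298828) (102.11495208740234, 174.3773651123047) 114.95551300048828 [ 0.56153381 -0.22843225  0.051     ]
[383.6238539   51.75030293] [391.40753422  47.79745204]
[ 0.44120582 -0.20495256  0.1237307 ] 0.040644010231506295 62.0018749544397
0.0215 [280.14262324 294.20466702]
-0.0145 [280.60256049 256.25215448]
-0.0025 [280.47098718 267.11078833]
```

View pics/c4.png

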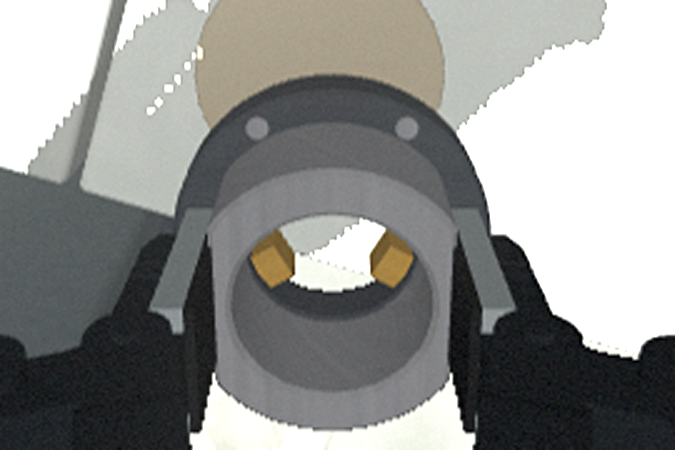

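The hub is held square between the pads, bore centred near picture pixel (283,291). I'll carry it over the spindle and turn it about 19°.

apply_moves:
  moves:
    - {"tx": 0.12, "ty": 0.6, "tz": 0, "rx": 0, "ry": 0, "rz": 0, "jaw": 30}
    - {"tx": 0.12, "ty": 0.9, "tz": 0, "rx": 0, "ry": 0, "rz": 0, "jaw": 30}
    - {"tx": 0.12, "ty": 0.9, "tz": 0, "rx": 0, "ry": 0, "rz": 0, "jaw": 30}
    - {"tx": 0.12, "ty": 0.9, "tz": 0, "rx": 0, "ry": 0, "rz": 0, "jaw": 30}
    - {"tx": 0.12, "ty": 0.9, "tz": 0, "rx": 0, "ry": 0, "rz": 0, "jaw": 30}
    - {"tx": 0.12, "ty": 0.9, "tz": 0, "rx": 0, "ry": 0, "rz": 0, "jaw": 30}
    - {"tx": 0.12, "ty": 0.9, "tz": 0, "rx": 0, "ry": 0, "rz": 0, "jaw": 30}
    - {"tx": 0.12, "ty": 0.9, "tz": 0, "rx": 0, "ry": 0, "rz": 0, "jaw": 30}
    - {"tx": 0.12, "ty": 0.43, "tz": 0, "rx": 0, "ry": 0, "rz": -0.2, "jaw": 30}
    - {"tx": 0, "ty": 0, "tz": 0, "rx": 0, "ry": 0, "rz": -1, "jaw": 30}
    - {"tx": 0, "ty": 0, "tz": 0, "rx": 0, "ry": 0, "rz": -1, "jaw": 30}
    - {"tx": 0, "ty": 0, "tz": 0, "rx": 0, "ry": 0, "rz": -1, "jaw": 30}

```text
time: 4.68
tool_pos: [0.5401, -0.403, 0.121]
tool_rot: [-3.137, 0.001, 0.66]
contact_force: [-0.2, 0.4, -3.5]
width: 0.041
grip_force: 61.8
```

apply_moves:
  moves:
    - {"tx": 0, "ty": 0, "tz": 0, "rx": 0, "ry": 0, "rz": 0, "jaw": 30}
    - {"tx": 0, "ty": 0, "tz": 0, "rx": 0, "ry": 0, "rz": 0, "jaw": 30}

```text
time: 4.85
tool_pos: [0.5404, -0.4032, 0.1219]
tool_rot: [-3.138, 0.001, 0.652]
contact_force: [-0.4, 0.8, -2.0]
width: 0.0408
grip_force: 61.9
```

```bash
cat > cmp.py <<'E'
from h import *
import sys
n=sys.argv[1]; P=[]
for i in range(6):
    im=eyes.grab_frame('wrist' if i==5 else 'side'); s=ctrl.get_obs(); P.append(np.r_[s['tool_pos'],s['tool_rot'][2],s['contact_force']])
print(s['time'],np.mean(P,0).round(4)); save(n,im)
cv2.imwrite('pics/c_%s.png'%n,np.clip(cv2.resize(im[170:350,150:420],None,fx=2.5,fy=2.5,interpolation=cv2.INTER_CUBIC)*1.6,0,255).astype(np.uint8))
E
python3 cmp.py w5
```

```text
5.15 [ 0.5411 -0.4034  0.1232  0.6532  0.2649 -0.2683 -2.7373]
```

View pics/c_w5.png

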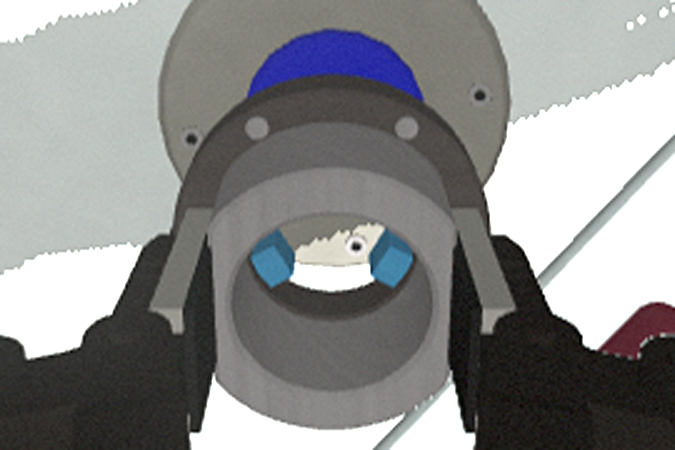

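The ring (blue because I swapped colour channels) shows at columns 247-422, centred at 334, and the bore is centred at 332, so the hub is laterally in line. I'll lower it in small steps.

apply_moves:
  moves:
    - {"tx": 0, "ty": 0, "tz": 0.4, "rx": 0, "ry": 0, "rz": 0, "jaw": 30}
    - {"tx": 0, "ty": 0, "tz": 0.5, "rx": 0, "ry": 0, "rz": 0, "jaw": 30}
    - {"tx": 0, "ty": 0, "tz": 0.3, "rx": 0, "ry": 0, "rz": 0, "jaw": 30}
    - {"tx": 0, "ty": 0, "tz": 0.1, "rx": 0, "ry": 0, "rz": 0, "jaw": 30}
    - {"tx": 0, "ty": 0, "tz": 0.05, "rx": 0, "ry": 0, "rz": 0, "jaw": 30}
    - {"tx": 0, "ty": 0, "tz": 0.05, "rx": 0, "ry": 0, "rz": 0, "jaw": 30}
    - {"tx": 0, "ty": 0, "tz": 0, "rx": 0, "ry": 0, "rz": 0, "jaw": 30}
    - {"tx": 0, "ty": 0, "tz": 0, "rx": 0, "ry": 0, "rz": 0, "jaw": 30}

```text
time: 5.82
tool_pos: [0.5418, -0.404, 0.0825]
tool_rot: [3.141, -0.0, 0.655]
contact_force: [-0.3, -0.2, -2.6]
width: 0.0406
grip_force: 61.9
```

apply_moves:
  moves:
    - {"tx": 0, "ty": 0, "tz": 0.06, "rx": 0, "ry": 0, "rz": 0, "jaw": 30}
    - {"tx": 0, "ty": 0, "tz": 0.06, "rx": 0, "ry": 0, "rz": 0, "jaw": 30}
    - {"tx": 0, "ty": 0, "tz": 0.05, "rx": 0, "ry": 0, "rz": 0, "jaw": 30}
    - {"tx": 0, "ty": 0, "tz": 0.05, "rx": 0, "ry": 0, "rz": 0, "jaw": 30}
    - {"tx": 0, "ty": 0, "tz": 0.05, "rx": 0, "ry": 0, "rz": 0, "jaw": 30}
    - {"tx": 0, "ty": 0, "tz": 0, "rx": 0, "ry": 0, "rz": 0, "jaw": 30}
    - {"tx": 0, "ty": 0, "tz": 0, "rx": 0, "ry": 0, "rz": 0, "jaw": 30}

```text
time: 6.4
tool_pos: [0.5413, -0.4036, 0.0736]
tool_rot: [-3.141, 0.0, 0.655]
contact_force: [-0.7, 0.5, -2.5]
width: 0.0403
grip_force: 61.9
```

apply_moves:
  moves:
    - {"tx": 0, "ty": 0, "tz": 0.05, "rx": 0, "ry": 0, "rz": 0, "jaw": 30}
    - {"tx": 0, "ty": 0, "tz": 0.05, "rx": 0, "ry": 0, "rz": 0, "jaw": 30}
    - {"tx": 0, "ty": 0, "tz": 0, "rx": 0, "ry": 0, "rz": 0, "jaw": 30}
    - {"tx": 0, "ty": 0, "tz": 0, "rx": 0, "ry": 0, "rz": 0, "jaw": 30}

```text
time: 6.73
tool_pos: [0.5413, -0.4037, 0.0707]
tool_rot: [-3.141, 0.0, 0.655]
contact_force: [0.5, 1.0, -2.1]
width: 0.0405
grip_force: 61.9
```

Underside is about 5 mm below the spline top with no force, so the tabs are in the keyways. I'll continue down to the ring.

apply_moves:
  moves:
    - {"tx": 0, "ty": 0, "tz": 0.05, "rx": 0, "ry": 0, "rz": 0, "jaw": 30}
    - {"tx": 0, "ty": 0, "tz": 0.05, "rx": 0, "ry": 0, "rz": 0, "jaw": 30}
    - {"tx": 0, "ty": 0, "tz": 0.03, "rx": 0, "ry": 0, "rz": 0, "jaw": 30}
    - {"tx": 0, "ty": 0, "tz": 0, "rx": 0, "ry": 0, "rz": 0, "jaw": 30}
    - {"tx": 0, "ty": 0, "tz": 0, "rx": 0, "ry": 0, "rz": 0, "jaw": 30}

```text
time: 7.15
tool_pos: [0.5413, -0.4037, 0.0668]
tool_rot: [-3.141, 0.0, 0.655]
contact_force: [-0.1, -0.3, -2.5]
width: 0.0405
grip_force: 61.9
```

apply_moves:
  moves:
    - {"tx": 0, "ty": 0, "tz": 0.03, "rx": 0, "ry": 0, "rz": 0, "jaw": 30}
    - {"tx": 0, "ty": 0, "tz": 0.03, "rx": 0, "ry": 0, "rz": 0, "jaw": 30}
    - {"tx": 0, "ty": 0, "tz": 0.03, "rx": 0, "ry": 0, "rz": 0, "jaw": 30}
    - {"tx": 0, "ty": 0, "tz": 0, "rx": 0, "ry": 0, "rz": 0, "jaw": 30}
    - {"tx": 0, "ty": 0, "tz": 0, "rx": 0, "ry": 0, "rz": 0, "jaw": 30}

```text
time: 7.57
tool_pos: [0.5415, -0.4038, 0.0649]
tool_rot: [3.141, -0.0, 0.655]
contact_force: [-1.6, 0.9, 5.0]
width: 0.0411
grip_force: 62.8
```

apply_moves:
  moves:
    - {"tx": 0, "ty": 0, "tz": 0.03, "rx": 0, "ry": 0, "rz": 0, "jaw": 30}
    - {"tx": 0, "ty": 0, "tz": 0.03, "rx": 0, "ry": 0, "rz": 0, "jaw": 30}
    - {"tx": 0, "ty": 0, "tz": 0, "rx": 0, "ry": 0, "rz": 0, "jaw": 30}

```text
time: 7.82
tool_pos: [0.5416, -0.4038, 0.0628]
tool_rot: [3.141, -0.0, 0.655]
contact_force: [-0.7, 1.5, 5.1]
width: 0.0407
grip_force: 62.8
```

apply_moves:
  moves:
    - {"tx": 0, "ty": 0, "tz": 0.03, "rx": 0, "ry": 0, "rz": 0, "jaw": 30}
    - {"tx": 0, "ty": 0, "tz": 0, "rx": 0, "ry": 0, "rz": 0, "jaw": 30}

```text
time: 7.98
tool_pos: [0.5416, -0.4038, 0.0617]
tool_rot: [3.141, -0.0, 0.655]
contact_force: [-1.1, 0.2, 4.3]
width: 0.0407
grip_force: 62.8
```

apply_moves:
  moves:
    - {"tx": 0, "ty": 0, "tz": 0.03, "rx": 0, "ry": 0, "rz": 0, "jaw": 30}
    - {"tx": 0, "ty": 0, "tz": 0, "rx": 0, "ry": 0, "rz": 0, "jaw": 30}

```text
time: 8.15
tool_pos: [0.5415, -0.4038, 0.0607]
tool_rot: [3.141, -0.0, 0.655]
contact_force: [-0.7, 0.7, 4.6]
width: 0.0411
grip_force: 62.8
```

apply_moves:
  moves:
    - {"tx": 0, "ty": 0, "tz": 0.02, "rx": 0, "ry": 0, "rz": 0, "jaw": 30}
    - {"tx": 0, "ty": 0, "tz": 0, "rx": 0, "ry": 0, "rz": 0, "jaw": 30}

```text
time: 8.32
tool_pos: [0.5415, -0.4038, 0.0601]
tool_rot: [3.141, -0.0, 0.655]
contact_force: [-1.1, 1.5, 5.6]
width: 0.0412
grip_force: 62.8
```

apply_moves:
  moves:
    - {"tx": 0, "ty": 0, "tz": 0.02, "rx": 0, "ry": 0, "rz": 0, "jaw": 30}
    - {"tx": 0, "ty": 0, "tz": 0, "rx": 0, "ry": 0, "rz": 0, "jaw": 30}

```text
time: 8.48
tool_pos: [0.5415, -0.4038, 0.06]
tool_rot: [3.141, -0.0, 0.655]
contact_force: [-1.8, 1.6, 7.4]
width: 0.041
grip_force: 63.2
```

apply_moves:
  moves:
    - {"tx": 0, "ty": 0, "tz": 0.02, "rx": 0, "ry": 0, "rz": 0, "jaw": 30}
    - {"tx": 0, "ty": 0, "tz": 0, "rx": 0, "ry": 0, "rz": 0, "jaw": 30}

```text
time: 8.65
tool_pos: [0.5416, -0.4038, 0.06]
tool_rot: [3.141, -0.0, 0.655]
contact_force: [-2.0, 1.6, 11.2]
width: 0.0406
grip_force: 63.6
```

TCP stands still at 0.060 while the force rises. I'll take one more light step to confirm the hub is home, then release.

apply_moves:
  moves:
    - {"tx": 0, "ty": 0, "tz": 0.02, "rx": 0, "ry": 0, "rz": 0, "jaw": 30}
    - {"tx": 0, "ty": 0, "tz": 0, "rx": 0, "ry": 0, "rz": 0, "jaw": 30}

```text
time: 8.82
tool_pos: [0.5416, -0.4038, 0.06]
tool_rot: [3.141, -0.0, 0.655]
contact_force: [-4.3, 3.0, 13.5]
width: 0.0408
grip_force: 64.0
```

apply_moves:
  moves:
    - {"tx": 0, "ty": 0, "tz": -0.05, "rx": 0, "ry": 0, "rz": 0, "jaw": 30}
    - {"tx": 0, "ty": 0, "tz": 0, "rx": 0, "ry": 0, "rz": 0, "jaw": 50}
    - {"tx": 0, "ty": 0, "tz": 0, "rx": 0, "ry": 0, "rz": 0, "jaw": 70}
    - {"tx": 0, "ty": 0, "tz": 0, "rx": 0, "ry": 0, "rz": 0, "jaw": 85}
    - {"tx": 0, "ty": 0, "tz": 0, "rx": 0, "ry": 0, "rz": 0, "jaw": 85}
    - {"tx": 0, "ty": 0, "tz": -0.4, "rx": 0, "ry": 0, "rz": 0, "jaw": 85}
    - {"tx": 0, "ty": 0, "tz": -0.9, "rx": 0, "ry": 0, "rz": 0, "jaw": 85}
    - {"tx": 0, "ty": 0, "tz": -0.9, "rx": 0, "ry": 0, "rz": 0, "jaw": 85}
    - {"tx": 0, "ty": 0, "tz": -0.9, "rx": 0, "ry": 0, "rz": 0, "jaw": 85}
    - {"tx": 0, "ty": 0, "tz": -0.6, "rx": 0, "ry": 0, "rz": 0, "jaw": 85}
    - {"tx": 0, "ty": 0, "tz": 0, "rx": 0, "ry": 0, "rz": 0, "jaw": 85}

```text
time: 9.73
tool_pos: [0.544, -0.4056, 0.1766]
tool_rot: [3.133, -0.003, 0.655]
contact_force: [0.2, -0.3, 0.3]
width: 0.0849
grip_force: 0.0
```

```bash
python3 - <<'E'
from h import *
s=ctrl.get_obs(); ci=eyes.camera_info('wrist'); im=eyes.grab_frame('wrist'); sd=eyes.grab_frame('side'); print(s['tool_pos'])
cs=cv2.resize(sd[135:210,270:365],None,fx=4,fy=4,interpolation=cv2.INTER_CUBIC); cw=cv2.resize(im[110:260,190:380],None,fx=2,fy=2,interpolation=cv2.INTER_CUBIC)
save('c_end',np.hstack([cs,cw]))
for z in (.057,.060,.081): print(z,proj('wrist',[.5415,-.4038,z],ci),proj('side',[.5415,-.4038,z]))
E
```

```text
[ 0.54401795 -0.40556733  0.17656314]
0.057 [276.31568212 201.11997903] [318.28856523 166.69913379]
0.06 [276.28294727 202.14867017] [318.39224612 165.76461797]
0.081 [276.03285264 210.00715317] [319.1341638  159.07777648]
```

View pics/c_end.png

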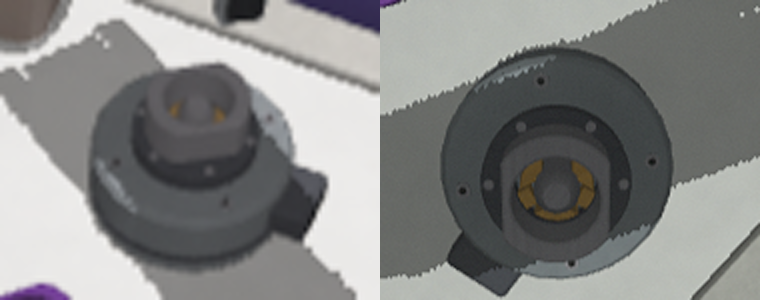

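The hub sits flat and centred on the housing: side crop (200,120), wrist crop (555,185). No red ring shows under the flange, and the tabs sit in the keyways. Handing in.

```bash
python3 -c "
from plant import order
print(order.finish_job())"
```

```text
the job is handed in; nothing more can be done
None
```

The hub is on the spindle with its tabs in the keyways, pushed flat onto the housing with about 16 N at most and released. The job is handed in, but no verdict was returned.

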